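Load the phone tray into the curing box

TASK

Open the blue flap of the curing box all the way down until it lies level, then slide the tray with the phone on it into the slot between the guide rails, fully home against the stop at the back and with its orange grip plate left outside, with the phone still lying flat in its place on the tray. Leave the tray resting released in the box with the flap open, and do not disturb the other things on the bench.

Things in the scene. Friction and masses are not known exactly. Their poses are not given: they have to be found in the camera images.
- curing_box: White bench-top box, fixed, 160 deep (x) x 230 wide (y) x 150 high mm. Origin: centre of underside, on the table. Front face at x = -80 mm, looking along its -x; the tray goes in along +x. Opening behind the flap: 177 mm wide (y), z = 62 to 138 mm; stop wall inside at x = +20 mm. Clear window in the top.
- tray_home (a point): Where the tray's origin lies when fully home: x = -62, y = 0, z = 72 mm in the box's frame, same axes as the box. Then its front 64 mm with the grip plate is outside. Slot along each side wall, from front face to stop: lower rail 12 mm wide, top at z = 72; upper rail 10 mm wide, underside at z = 90 mm; side play 6 mm each way.
- flap (a joint): Angle of the box's blue flap (190 wide x 78 high x 10 mm thick): 0 = shut, upright; 1.571 = fully open, level in front of the opening, inner face up at z = 64 mm. Hinged on its lower edge, swings outward and down; the stiff hinge (0.2 N m friction) stays where it is left.
- flap_handle (a point): Middle of the flap's steel bar handle: round, diameter 10, 100 mm long, parallel to the box's y, a post at each end. Axis 38 mm out from the flap's outer face (48 mm from its inner face) and 86 mm up from the hinge (flap's upper edge: 78 mm). Gap between bar and flap 33 mm.
- flap_hinge (a point): Middle of the flap's hinge axis, at the lower edge of its inner face: x = -80, y = 0, z = 64 mm in the box's frame; axis parallel to the box's y.
- tray: Loose aluminium tray, 164 long (x) x 165 wide (y) mm, floor 4 mm, edges 10 mm high, about 0.13 kg. Origin: centre of underside. Its +x end enters the box first. Orange upright grip plate at its -x end: centred at x = -75 mm, 12 thick (x), 80 wide (y), top 48 mm above the underside. Strips across at x = -20 and +69 mm, 10 mm high, keep the phone in place.
- tray_grip (a point): Point to pinch on the tray's orange grip plate: x = -75, y = 0, z = 30 mm in the tray's frame; fingers close along the tray's x.
- phone: Loose dark phone, 146 x 74 x 8 mm, about 0.16 kg, lying on the tray with its length along the tray's y; origin: centre of its underside, at about x = 24.5 mm, y = 0, z = 4 mm in the tray's frame.
- old_phone: Bystander: another phone with white back edge, 146 (y) x 74 (x) x 8 mm, lying on the mat; origin: centre of underside.
- flux_blue: Bystander: small upright bottle, diameter 34, 85 mm high, blue cap; origin: centre of underside.
- flux_red: Bystander: small upright bottle, diameter 34, 95 mm high, red cap; origin: centre of underside.
- spool: Bystander: green solder spool, diameter 66, 28 mm high, lying flat; origin: centre of underside.
- screwdriver: Bystander: green screwdriver, 150 mm long, lying along its x.
- brush: Bystander: brush with wooden handle, 150 mm long, lying along its x.
There are look-alikes about, which are no part of the job. Of the things that look like the tray, take the one that is farthest to the robot's right at the start.

How it is judged:
On the way:
1. The flap is fully open (within about 10 degrees of level) while the tray is still outside the box (its leading edge not yet in the opening) (value of joint flap above 1.39 rad and x of tray in the frame of curing_box below -0.162 m), for 0.2 s.
At the end, for the whole second after the job is handed in: Flap beyond 1.39 rad; tray on the lower rails (67-77 mm up in the box frame, tilt < 0.05 rad), within 6 mm of the back stop, 8 mm of the middle, 0.07 rad of straight; phone flat in its place on the tray (12 mm, tilt < 0.1 rad); both at rest (value of joint flap above 1.39 rad and x of tray in the frame of curing_box above -0.068 m and y of tray in the frame of curing_box between -0.008 and 0.008 m and z of tray in the frame of curing_box between 0.067 and 0.077 m and angle between the x axis of tray and the x axis of curing_box, either way round below 0.07 rad and angle between tray's own z axis and vertical below 0.05 rad and x of phone in the frame of tray between 0.012 and 0.037 m and y of phone in the frame of tray between -0.012 and 0.012 m and z of phone in the frame of tray between 0 and 0.008 m and angle between phone's own z axis and vertical below 0.1 rad and linear speed of each of tray, phone below 0.01 m/s); the robot touches nothing.
It fails at once if A bystander on the bench is moved by more than 30 mm (distance of any of old_phone, flux_blue, flux_red, spool, screwdriver, brush from where it was at the start of the episode above 0.03 m).
It fails at once if The phone is tipped by more than about 30 degrees (angle between phone's own z axis and vertical above 0.52 rad).
It also fails if it takes over 54 s, if anything falls off the work surface, if the arm or the gripper's body presses on something with over 40 N, if the wrist force passes 120 N, or if a joint passes its speed limit or range.

ROBOT

A 6-joint arm with a two-finger parallel gripper is mounted at the origin on the work surface. World frame = base frame: x ahead of the robot, y to its left, z up, the work surface at z = 0. Lengths are in m, angles in rad, forces in N, time in s.
With the tool pointing down it reaches from about 0.3 to 0.825 m from the base axis. Payload 5.4 kg.
Tool frame: the origin (TCP) lies at the very end of the fingers, on their centre line; the grasp point (between the pads) lies behind it (bot.hold_point_z is the z of the grasp point in the tool frame, in m); z points along the fingers, y is the line along which they close (so a half turn about z gives the same grasp; the last joint's range is limited). The gripper opens to 92 mm and grips with 3 to 60 N. Pads are 20 mm wide; open, the fingers measure 128 mm over their backs; the gripper's body (75 mm by 189 mm) begins 69 mm behind the grasp point.
Start: joints at [0.944, 0.158, 1.597, -0, 1.386, -0.21], TCP at [0.233, 0.526, 0.215] pointing down, gripper open.
Joint ranges: [-2.91, 2.91], [-0.94, 2.29], [0.18, 2.7], [-1.29, 4.43], [0.17, 2.64], [-3, 3]. Speed limits (rad/s): [2.57, 2.57, 3.14, 3.14, 3.14, 3.14].

INTERFACE

Orientations are given as a rotation vector (axis times angle).
In Python, from station import bot, eyes, models gives the robot as it stands.
- The arm moves only by the tool apply_moves, never from a script. Its argument "motion" is a list of rows, each an object of numbers: "fingers": the closure, from -1 (fully open) to 1 (shut); "x", "y", "z": the shift along the world's x, y, z in cm; "wx", "wy", "wz": the turn, a rotation vector about the world's x, y, z in degrees. A call has exactly 8 rows; each row shifts and turns the commanded pose from where the row before left it; what a row does not reach is not made up. A row lasts 1/8 s, in which the tool goes at most 62.5 mm and 10.7 degrees, less where a joint would pass 70% of its speed; a pose out of reach is approached as far as the arm can. A call is refused whole if a number of a shift passes 6.25 or a number of a turn 10.7, either way. A call with a gripper value outside its range is refused whole. The fingers move at their own pace and stop on an object; "squeeze" is the grip in N (left out, the last holds). Time passes only in rows, so rows that do not move let the fingers close, or fill a call up. It gives the time, the measured TCP pose, the force, the opening and the grip force at its end, in the units of the state.
- bot.read_state(): the state, without advancing time (a new reading comes with each control period).
- eyes.capture(name): name is "scene" or "top" or "wrist"; returns a dict with "pixels" (420x560x3 uint8, red, green, blue), "z_map" (420x560 float32, m along the optical axis (not along the pixel's ray), 0 where there is no reading), "mtx" (3x3 intrinsics, pixels), "D" ([k1, k2, p1, p2, k3] as OpenCV has them; the pictures are not rectified), "eye" and "orientation" of the camera in the world; the wrist camera has in their place "T_tool_cam" (4x4, takes a point from camera to tool coordinates, whose origin is the TCP and whose axes are the flange's). Camera axes: x right, y up, looking along -z (the intrinsics and any distortion apply to the point x, -y, -z); pixel columns grow to the right and rows downward; lengths in m; the calibration is good to about 2 mm. A picture is of the moment at which its call begins: read the wrist's pose just before it.
- bot.hand_in(): hands the job in; it is judged then, once.
Trained networks look in the newest picture that a camera, given by its name, has taken for a name from the list of things; names that differ only in an ending like _2 or _b are one class to them, and where a whole thing is asked for, a point or a joint stands for the part that bears it (a point fixed in the world has none). Each returns a list of dicts, best first, with "conf" (0 to 1); they miss things now and then, are a little off and sometimes report something else, mostly with a low value. They report only what shows in the picture. A call takes as long as a camera call. They do not tell look-alikes from the thing itself.
- models.recognise(label, camera): "at" ([row, column] in pixels, amid what is visible of it).
- models.regions_of(label, camera): "region" (420x560 bool, what is visible of it) and "at" ([row, column] in pixels, amid what is visible of it).
- models.place_of(label, camera): "at" ([row, column] in pixels: a listed point, or the origin of a listed thing).
The state is a dict: "clock": time; "q": joint angles; "qd": joint speeds; "joint_efforts": joint torques, N m; "tool_pos": TCP position; "orientation": TCP orientation; "ft_force": force on the tool from outside, world axes, zero at the start; "torque": the same for the moment, N m; "finger_gap": opening from 0.0 (shut) to 1.0 (fully open); "finger_force": force on a finger pad.
Only numpy, scipy, OpenCV 4.12 (cv2) and the standard library are available. Lean on these libraries where they do the work, as an engineer would, in place of code of your own. Each camera call takes 0.05 s, during which the arm holds its last target. There are 200 camera calls.

## Working session

There is one attempt and no reset: what is moved stays moved. The work goes in short steps, Python scripts to look and compute and a tool call to move; the robot and the scene stay as the last step left them, time stands still between calls to the robot, and variables do not carry over. Pictures are saved under pics/ and viewed, at most 10 in all, crops included, and the job is handed in when it is done.

Besides the shell and the picture viewer there is one more tool, called after "Call:" as name([rows], argument=value, ...), one row to a line, values as JSON. apply_moves: Moves the arm, as the interface text tells. Its arguments: {"type":"object","properties":{"motion":{"type":"array","items":{"type":"object","properties":{"fingers":{"type":"number"},"x":{"type":"number"},"y":{"type":"number"},"z":{"type":"number"},"wx":{"type":"number"},"wy":{"type":"number"},"wz":{"type":"number"}}}},"squeeze":{"type":"number"}},"required":["motion"]}

```bash
mkdir -p pics
cat > h.py <<'E'
import numpy as np, cv2
from scipy.spatial.transform import Rotation as R
from station import bot, eyes, models
np.set_printoptions(precision=4,suppress=True)
def rot(o):
    o=np.array(o,float)
    return o if o.shape==(3,3) else (R.from_rotvec(o) if o.shape==(3,) else R.from_quat(o)).as_matrix()
def cam(name):
    s=bot.read_state(); c=eyes.capture(name)
    if name=="wrist":
        T=np.eye(4);T[:3,:3]=rot(s["orientation"]);T[:3,3]=s["tool_pos"];c["T"]=T@np.array(c["T_tool_cam"])
    else:
        T=np.eye(4);T[:3,:3]=rot(c["orientation"]);T[:3,3]=c["eye"];c["T"]=T
    return c
def ray(c,px):
    """pixels (N,2) row,col -> directions with unit depth, world"""
    px=np.atleast_2d(np.array(px,float))[:,::-1].copy()
    u=cv2.undistortPoints(px.reshape(-1,1,2),np.array(c["mtx"]),np.array(c["D"])).reshape(-1,2)
    return np.c_[u[:,0],-u[:,1],-np.ones(len(u))]@c["T"][:3,:3].T
def onz(c,px,z):
    d=ray(c,px);o=c["T"][:3,3];return o+d*((z-o[2])/d[:,2])[:,None]
def bydepth(c,px):
    px=np.atleast_2d(px);i=np.round(px).astype(int);z=c["z_map"][i[:,0],i[:,1]]
    return c["T"][:3,3]+ray(c,px)*z[:,None]
def cloud(c,mask):
    px=np.argwhere(mask&(c["z_map"]>0));return bydepth(c,px)
def proj(c,P):
    P=(np.atleast_2d(P)-c["T"][:3,3])@c["T"][:3,:3];P=P*[1,-1,-1]
    return cv2.projectPoints(P,np.zeros(3),np.zeros(3),np.array(c["mtx"]),np.array(c["D"]))[0].reshape(-1,2)[:,::-1]
E
cat > a.py <<'E'
from h import *
s=bot.read_state();print(s, bot.hold_point_z)
for n in("scene","top"):
    c=cam(n);cv2.imwrite(f"pics/{n}0.png",c["pixels"][:,:,::-1]);print(n,c["T"],c["mtx"])
    for l in("curing_box","tray","tray_grip","phone","flap","flap_handle","flap_hinge"):
        for r in models.place_of(l,n) if l not in("flap",) else models.recognise(l,n):
            print(l,round(r["conf"],2),np.round(r["at"]),bydepth(c,[r["at"]])[0])
E
python3 a.py
```

```text
{'clock': 0.0, 'q': array([ 0.9439,  0.159 ,  1.5982, -0.    ,  1.3862, -0.2101]), 'qd': array([-0.0006,  0.0015,  0.0006, -0.0012,  0.0015, -0.0002]), 'joint_efforts': array([ -0.0011, -38.5567, -32.2105,   0.07  ,   0.0381,  -0.0001]), 'tool_pos': array([0.2324, 0.5253, 0.2137]), 'orientation': array([-0.6498, -3.0729,  0.0026]), 'ft_force': array([-0.2088, -0.2671, -0.0012]), 'torque': array([-0.0958,  0.024 ,  0.0008]), 'finger_force': 0.0, 'finger_gap': 0.9974388000209202} -0.0187
scene [[ 0.794  -0.4491  0.4097  1.0274]
 [ 0.6079  0.5813 -0.5409 -0.6999]
 [ 0.0048  0.6785  0.7346  0.9998]
 [ 0.      0.      0.      1.    ]] [[460.3693   0.     281.5601]
 [  0.     460.3693 212.7467]
 [  0.       0.       1.    ]]
curing_box 0.61 [173. 348.] [0.5912 0.1842 0.1189]
tray 0.85 [148. 274.] [0.2678 0.2552 0.0033]
tray 0.69 [253. 251.] [ 0.502  -0.1426  0.0152]
tray 0.42 [179. 334.] [0.5384 0.2058 0.0515]
tray_grip 0.82 [130. 273.] [0.2289 0.3023 0.0299]
tray_grip 0.8 [260. 225.] [ 0.4772 -0.215   0.0414]
phone 0.68 [245. 257.] [ 0.498  -0.1128  0.0163]
flap_handle 0.63 [165. 324.] [0.5351 0.1472 0.1444]
flap_hinge 0.72 [173. 334.] [0.572  0.1378 0.1424]
top [[ 0.0042  0.9937 -0.112   0.3886]
 [-0.9999  0.0059  0.0144 -0.0657]
 [ 0.015   0.112   0.9936  1.4571]
 [ 0.      0.      0.      1.    ]] [[537.9337   0.     287.0455]
 [  0.     537.9337 219.573 ]
 [  0.       0.       1.    ]]
curing_box 0.61 [223. 151.] [0.527  0.2509 0.1413]
tray 0.61 [243. 302.] [ 0.4872 -0.1274  0.0196]
tray 0.56 [321. 164.] [0.2791 0.2413 0.0042]
tray_grip 0.81 [343. 136.] [0.224  0.301  0.0504]
tray_grip 0.56 [254. 332.] [ 0.4572 -0.204   0.0547]
phone 0.85 [241. 297.] [ 0.4931 -0.1125  0.0156]
flap 0.8 [217. 179.] [0.5435 0.184  0.124 ]
flap_handle 0.98 [222. 197.] [0.5434 0.1578 0.0029]
flap_hinge 0.78 [221. 175.] [0.532  0.1917 0.1395]
```

View pics/scene0.png

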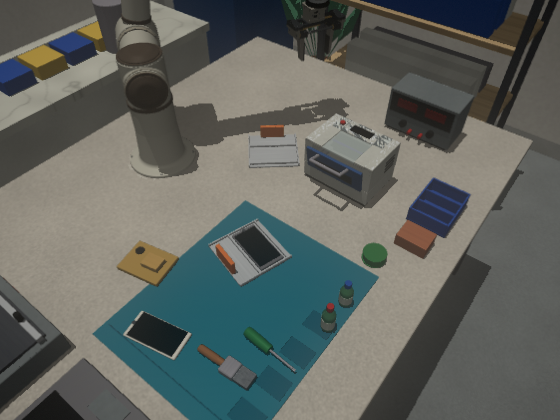

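View pics/top0.png

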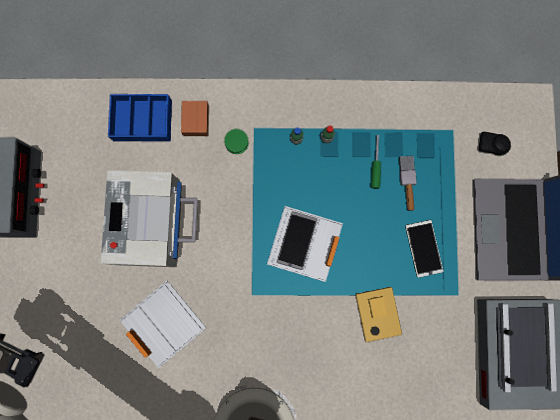

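The candidates for the tray are the empty white tray with an orange plate (scene 148,274 / top 321,164) and the tray carrying the phone (scene 253,251 / top 243,302). The phone tray has y≈-0.13 against +0.24 for the other, so it is farthest right and I choose it. The box handle is at scene (165,324). Next I fit the poses and take one close crop to check.

```bash
cat > b.py <<'E'
from h import *
for n in("scene","top"):
    c=cam(n)
    for l in("curing_box","tray","phone","tray_grip","flap_handle"):
        for r in models.regions_of(l,n):
            P=cloud(c,r["region"])
            if len(P)<20 or r["conf"]<.3: continue
            zr={"curing_box":(.142,.16),"tray_grip":(.04,.06)}.get(l)
            h=np.percentile(P[:,2],[2,50,98])
            Q=P[(P[:,2]>zr[0])&(P[:,2]<zr[1])] if zr else P
            if len(Q)<10: print(n,l,r["conf"],h);continue
            b=cv2.minAreaRect((Q[:,:2]*1000).astype(np.float32))
            print(n,l,round(r["conf"],2),np.round(r["at"]),"z",h,"rect",np.round(b[0],1),np.round(b[1],1),round(b[2],1))
    if n=="top": cv2.imwrite("pics/crop.png",cv2.resize(c["pixels"][150:300,90:360,::-1],None,fx=2.9,fy=2.9))
E
python3 b.py
```

```text
scene curing_box 0.97 [156. 350.] z [0.0032 0.143  0.1542] rect [540.7 252.6] [235.9 232.9] 88.4
scene tray 0.78 [148. 274.] z [0.0005 0.006  0.0478] rect [266.3 253.3] [168.3 196. ] 39.8
scene tray 0.59 [258. 236.] z [0.0032 0.0085 0.0517] rect [ 485.9 -132.9] [166.2 177.2] 72.6
scene phone 0.95 [244. 257.] z [0.0068 0.015  0.0194] rect [ 496.1 -108.5] [ 82.5 154.4] 73.6
scene phone 0.53 [164. 336.] z [0.0661 0.1224 0.147 ] rect [532.3 198.8] [146.  168.6] 45.2
scene tray_grip 0.66 [150. 272.] z [0.0004 0.0059 0.0466] rect [224.7 296.9] [74.9 17.8] 35.5
scene tray_grip 0.63 [257. 242.] z [0.0029 0.0085 0.0515] rect [ 468.  -205.8] [13.5 81.4] 74.1
scene flap_handle 0.82 [164. 332.] z [0.0641 0.1219 0.147 ] rect [529.9 207.8] [154.4 185.1] 43.4
top curing_box 0.71 [219. 144.] z [0.0615 0.1494 0.1563] rect [538.9 251.4] [229.3 231.3] 88.2
top tray 0.9 [248. 316.] z [0.001  0.0082 0.0523] rect [ 487.2 -137.2] [169.7 165.8] 72.4
top tray 0.88 [326. 163.] z [-0.0012  0.0058  0.0487] rect [270.9 245.4] [164.4 167.5] 40.8
top phone 0.71 [240. 295.] z [0.0085 0.0154 0.0218] rect [ 497.1 -114.5] [ 74.3 148.3] 75.1
top tray_grip 0.96 [249. 318.] z [0.0006 0.0081 0.0522] rect [ 466.1 -207.2] [12.3 79.2] 73.2
top tray_grip 0.7 [321. 160.] z [-0.0013  0.0058  0.0489] rect [222.3 300.1] [80.3 14.5] 41.3
top tray_grip 0.66 [0.0946 0.1412 0.1491]
top flap_handle 0.79 [222. 179.] z [0.0035 0.1412 0.149 ] rect [535.9 172.3] [ 71.5 189.8] 87.6
```

View pics/crop.png

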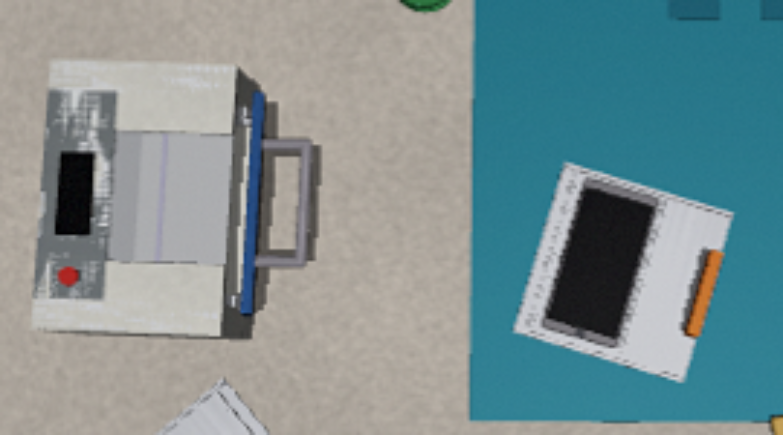

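The crop shows the box with the blue flap slightly ajar (crop ~255,200) and its handle bar at ~305,200. The chosen tray has the phone on it at ~610,265 and the orange plate at ~703,290. I move above the flap for a close wrist look.

Call:
apply_moves([
  {"z": 6,"wz": -5},
  {"z": 6,"x": 2,"y": -3,"wz": -9},
  {"x": 5,"y": -6,"wz": -9},
  {"x": 5,"y": -6,"wz": -9},
  {"x": 5,"y": -6,"wz": -9},
  {"x": 5,"y": -6,"wz": -9},
  {"x": 5,"y": -6,"wz": -9},
  {"x": 3,"y": -5,"wz": -9,"fingers": 1},
])

```text
invalid input at $.motion[0]: expected keys fingers, x, y, z, wx, wy, wz
```

```bash
cat > c.py <<'E'
from h import *
s=bot.read_state();print(s["clock"],s["tool_pos"],s["orientation"],s["q"])
c=cam("wrist");cv2.imwrite("pics/w1.png",c["pixels"][:,:,::-1])
for l in("flap_handle","flap_hinge","curing_box"):
    for r in models.place_of(l,"wrist"): print(l,r["conf"],r["at"],bydepth(c,[r["at"]])[0])
P=cloud(c,np.ones((420,560),bool))
np.save("P.npy",P)
t=cam("top");r=max(models.regions_of("curing_box","top"),key=lambda r:r["conf"]);Q=cloud(t,r["region"])
def fit(P,n):
    P=P[(P[:,2]>.144)&(P[:,2]<.158)&(abs(P[:,0]-.53)<.16)&(P[:,1]>.1)&(P[:,1]<.4)]
    m=P[P[:,1]>.20]   # top plate, no handle
    print(n,len(m),np.percentile(m[:,2],[5,50,95]))
    # edges: x-min and x-max per y bin ; y front per x bin
    for lo in(0,1):
        e=[]
        for y in np.arange(.21,.32,.005):
            k=m[abs(m[:,1]-y)<.0025]
            if len(k)>20:e.append([y,np.percentile(k[:,0],1 if lo==0 else 99)])
        e=np.array(e)
        if len(e)>5: p=np.polyfit(e[:,0],e[:,1],1);print(" side",lo,p,"x at y=.25",np.polyval(p,.25),np.std(e[:,1]-np.polyval(p,e[:,0])))
    for q in(1,99):
        e=[]
        for x in np.arange(.44,.63,.006):
            k=P[(abs(P[:,0]-x)<.003)&(P[:,1]>.16+.0)]
            if len(k)>20:e.append([x,np.percentile(k[:,1],q)])
        e=np.array(e);print(" fb",q,np.round(e[:,1],3))
fit(P,"wrist");fit(Q,"top")
E
python3 c.py
```

```text
1.4 [0.2328 0.5257 0.2146] [ 0.65    3.0736 -0.0001] [ 0.9439  0.1584  1.597  -0.      1.3862 -0.21  ]Traceback (most recent call last):
  File "c.py", line 27, in <module>
    fit(P,"wrist");fit(Q,"top")
    ~~~^^^^^^^^^^^
  File "c.py", line 12, in fit
    print(n,len(m),np.percentile(m[:,2],[5,50,95]))
                   ~~~~~~~~~~~~~^^^^^^^^^^^^^^^^^^
    return _quantile_unchecked(
        a, q, axis, out, overwrite_input, method, keepdims, weights)
    return _ureduce(a,
                    func=_quantile_ureduce_func,
    ...<5 lines>...
                    overwrite_input=overwrite_input,
                    method=method)
    r = func(a, **kwargs)
    result = _quantile(arr,
                       quantiles=q,
    ...<2 lines>...
                       out=out,
                       weights=wgt)
    slices_having_nans = np.isnan(arr[-1, ...])
                                  ~~~^^^^^^^^^
IndexError: index -1 is out of bounds for axis 0 with size 0
```

View pics/w1.png

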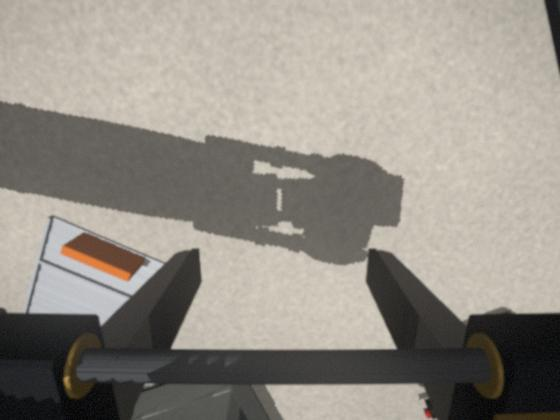

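The picture shows only bench, the arm's shadow and the decoy tray; the move was refused because every row needs all keys.

Call:
apply_moves([
  {"x": 0,"y": 0,"z": 6,"wx": 0,"wy": 0,"wz": -5,"fingers": -1},
  {"x": 2,"y": -3,"z": 6,"wx": 0,"wy": 0,"wz": -9,"fingers": -1},
  {"x": 5,"y": -6,"z": 0,"wx": 0,"wy": 0,"wz": -9,"fingers": -1},
  {"x": 5,"y": -6,"z": 0,"wx": 0,"wy": 0,"wz": -9,"fingers": -1},
  {"x": 5,"y": -6,"z": 0,"wx": 0,"wy": 0,"wz": -9,"fingers": -1},
  {"x": 5,"y": -6,"z": 0,"wx": 0,"wy": 0,"wz": -9,"fingers": -1},
  {"x": 5,"y": -6,"z": 0,"wx": 0,"wy": 0,"wz": -9,"fingers": -1},
  {"x": 3,"y": -6,"z": 0,"wx": 0,"wy": 0,"wz": -9,"fingers": -1},
])

```text
clock: 2.7
tool_pos: [0.4798, 0.2012, 0.3281]
orientation: [2.263, 2.179, 0.0]
ft_force: [0.9, -0.1, 0.6]
finger_gap: 1.0
finger_force: 0.0
```

```bash
python3 c.py
```

```text
2.7 [0.4798 0.2012 0.3281] [2.2632 2.1788 0.0005] [ 0.1645 -0.0364  1.5794  0.0001  1.5983  0.2025]
flap_handle 0.72 [230.1, 337.0] [0.5374 0.1505 0.1401]
flap_hinge 0.34 [344.6, 302.5] [ 0.5005 -0.1033  0.0129]
curing_box 0.65 [104.2, 327.5] [0.526  0.2858 0.1473]
wrist 39552 [0.1456 0.1491 0.1513]
 side 0 [0.017  0.4221] x at y=.25 0.4263070879993344 0.0007531988386830145
 side 1 [0.0293 0.6438] x at y=.25 0.6511352837921829 0.0004002914574509899
 fb 1 [0.212 0.212 0.213 0.213 0.212 0.213 0.212 0.212 0.211 0.211 0.21  0.21
 0.211 0.211 0.211 0.21  0.211 0.21  0.21  0.21  0.209 0.209 0.209 0.209
 0.209 0.209 0.209 0.208 0.208 0.207 0.207 0.206]
 fb 99 [0.369 0.369 0.369 0.369 0.369 0.368 0.368 0.368 0.368 0.367 0.367 0.367
 0.367 0.367 0.367 0.366 0.366 0.366 0.367 0.367 0.366 0.365 0.365 0.365
 0.365 0.365 0.364 0.364 0.364 0.364 0.364 0.363]
top 2133 [0.1457 0.1503 0.1547]
 side 0 [0.3269 0.3884] x at y=.25 0.47009458946001703 0.07888502801700017
 side 1 [0.0541 0.639 ] x at y=.25 0.6524910201338646 0.0013393222489147098
 fb 1 [0.209 0.208 0.209 0.208 0.201 0.193 0.188 0.207 0.178 0.208 0.185 0.188
 0.205 0.193 0.186 0.188 0.196 0.19  0.204 0.205 0.182 0.193 0.185 0.163
 0.163 0.183 0.203 0.187 0.203 0.198 0.185]
 fb 99 [0.368 0.368 0.367 0.366 0.365 0.236 0.238 0.239 0.239 0.24  0.239 0.237
 0.238 0.239 0.238 0.239 0.238 0.237 0.236 0.23  0.23  0.232 0.228 0.228
 0.228 0.225 0.227 0.362 0.363 0.362 0.362]
```

View pics/w1.png

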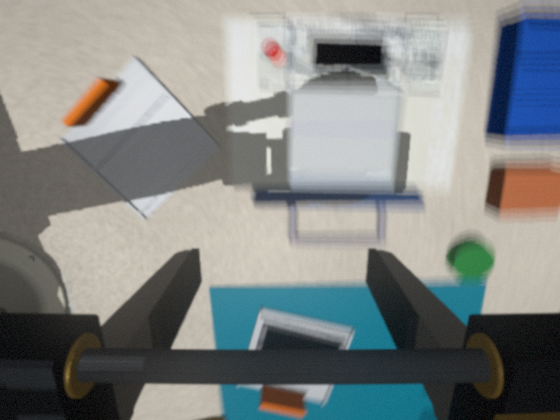

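The blurred picture was taken while the arm was still moving: box at the top (~345,100), handle bar at ~(240,338), tray at ~(360,295). I measure again at rest.

```bash
cat > d.py <<'E'
from h import *
s=bot.read_state();print(s["clock"],s["tool_pos"],s["orientation"],s["qd"])
c=cam("wrist");cv2.imwrite("pics/w2.png",c["pixels"][:,:,::-1])
P=cloud(c,np.ones((420,560),bool))
def line(a,b): return np.polyfit(a,b,1)
m=P[(P[:,2]>.144)&(P[:,2]<.158)&(abs(P[:,0]-.535)<.14)&(P[:,1]>.19)&(P[:,1]<.40)]
def edges(ax,lo,hi,q):
    e=[]
    for v in np.arange(lo,hi,.006):
        k=m[abs(m[:,ax]-v)<.003]
        if len(k)>20:e.append([v,np.percentile(k[:,1-ax],q)])
    e=np.array(e);p=line(*e.T);r=e[:,1]-np.polyval(p,e[:,0]);e=e[abs(r)<2*r.std()+1e-4];p=line(*e.T);return p,np.std(e[:,1]-np.polyval(p,e[:,0]))
for a in((1,.225,.35,0.5),(1,.225,.35,99.5),(0,.44,.63,0.5),(0,.44,.63,99.5)):
    p,sd=edges(*a);print(a,p,np.polyval(p,.285 if a[0] else .538),sd)
b=cv2.minAreaRect((m[:,:2]*1000).astype(np.float32));print(b)
# handle bar: points in front of front face, z .12-.16
h=P[(P[:,1]<.172)&(P[:,1]>.12)&(P[:,2]>.10)&(P[:,2]<.17)&(abs(P[:,0]-.535)<.07)]
print("bar",len(h),np.percentile(h,[2,50,98],axis=0) if len(h) else 0)
f=P[(P[:,1]<.215)&(P[:,1]>.12)&(P[:,2]>.05)&(P[:,2]<.17)&(abs(P[:,0]-.535)<.09)]
for y in np.arange(.12,.215,.005):
    k=f[abs(f[:,1]-y)<.0025]
    if len(k): print(round(y,3),len(k),np.percentile(k[:,2],[5,50,95]),np.percentile(k[:,0],[2,98]))
E
python3 d.py
```

```text
3.0 [0.4782 0.2039 0.3283] [-2.2553 -2.1865 -0.0004] [ 0.0205 -0.0023 -0.0008 -0.0012 -0.002  -0.0001]
(1, 0.225, 0.35, 0.5) [0.0252 0.4186] 0.42581042834384775 0.0002452804586379937
(1, 0.225, 0.35, 99.5) [0.0287 0.6451] 0.653313376153899 0.00022533399235062662
(0, 0.44, 0.63, 0.5) [-0.0321  0.2266] 0.20936789369053074 0.00036679839921164697
(0, 0.44, 0.63, 99.5) [-0.0244  0.3803] 0.36715387257800214 0.0003137816339673927
((539.6640625, 287.86639404296875), (160.99261474609375, 231.2505340576172), 88.06658935546875)
bar 1165 [[0.4821 0.1423 0.1368]
 [0.5355 0.1495 0.1428]
 [0.5883 0.1708 0.1455]]
0.14 29 [0.1421 0.1434 0.1444] [0.5473 0.5858]
0.145 351 [0.1426 0.1442 0.1454] [0.4843 0.5871]
0.15 473 [0.1386 0.1426 0.145 ] [0.4827 0.586 ]
0.155 81 [0.1389 0.1418 0.1434] [0.4813 0.5885]
0.16 77 [0.1371 0.1408 0.1424] [0.4814 0.5885]
0.165 77 [0.1361 0.1397 0.1417] [0.4815 0.5886]
0.17 83 [0.1346 0.1386 0.1403] [0.4817 0.5899]
0.175 82 [0.1346 0.1377 0.1395] [0.4818 0.5899]
0.18 75 [0.1342 0.1365 0.1382] [0.4819 0.59  ]
0.185 345 [0.1361 0.1382 0.1396] [0.4821 0.6231]
0.19 699 [0.1377 0.1391 0.1403] [0.4492 0.6212]
0.195 1227 [0.1174 0.1343 0.1401] [0.4508 0.622 ]
0.2 816 [0.1104 0.1186 0.1331] [0.4468 0.597 ]
0.205 52 [0.1447 0.1486 0.1502] [0.4539 0.6248]
0.21 596 [0.145  0.1467 0.15  ] [0.4554 0.6221]
```

Call:
apply_moves([
  {"x": 3,"y": -1.8,"z": 0,"wx": 0,"wy": 0,"wz": 0,"fingers": 1},
  {"x": 2.8,"y": -1.7,"z": 0,"wx": 0,"wy": 0,"wz": 0,"fingers": 1},
  {"x": 0,"y": 0,"z": -5,"wx": 0,"wy": 0,"wz": 0,"fingers": 1},
  {"x": 0,"y": 0,"z": -5,"wx": 0,"wy": 0,"wz": 0,"fingers": 1},
  {"x": 0,"y": 0,"z": -3,"wx": 0,"wy": 0,"wz": 0,"fingers": 1},
  {"x": 0,"y": 0,"z": 0,"wx": 0,"wy": 0,"wz": 0,"fingers": 1},
  {"x": 0,"y": 0,"z": 0,"wx": 0,"wy": 0,"wz": 0,"fingers": 1},
  {"x": 0,"y": 0,"z": 0,"wx": 0,"wy": 0,"wz": 0,"fingers": 1},
])

```text
clock: 4.05
tool_pos: [0.5378, 0.1685, 0.2005]
orientation: [2.255, 2.184, 0.005]
ft_force: [-0.4, 1.1, 0.5]
finger_gap: 0.155
finger_force: 0.0
```

Call:
apply_moves([
  {"x": 0,"y": 0,"z": -4,"wx": 0,"wy": 0,"wz": 0,"fingers": 1},
  {"x": 0,"y": 0,"z": -3,"wx": 0,"wy": 0,"wz": 0,"fingers": 1},
  {"x": 0,"y": 0,"z": -1.5,"wx": 0,"wy": 0,"wz": 0,"fingers": 1},
  {"x": 0,"y": 0,"z": 0,"wx": 0,"wy": 0,"wz": 0,"fingers": 1},
  {"x": 0,"y": -0.5,"z": 0,"wx": 0,"wy": 0,"wz": 0,"fingers": 1},
  {"x": 0,"y": -0.5,"z": 0,"wx": 0,"wy": 0,"wz": 0,"fingers": 1},
  {"x": 0,"y": -0.5,"z": -0.3,"wx": 0,"wy": 0,"wz": 0,"fingers": 1},
  {"x": 0,"y": -0.5,"z": -0.3,"wx": 0,"wy": 0,"wz": 0,"fingers": 1},
])

```text
clock: 5.05
tool_pos: [0.5371, 0.1495, 0.1071]
orientation: [-2.257, -2.183, -0.006]
ft_force: [3.1, 9.2, -6.1]
finger_gap: 0.004
finger_force: 4.6
```

Call:
apply_moves([
  {"x": 0,"y": -0.5,"z": -0.4,"wx": 0,"wy": 0,"wz": 0,"fingers": 1},
  {"x": 0,"y": -0.5,"z": -0.5,"wx": 0,"wy": 0,"wz": 0,"fingers": 1},
  {"x": 0,"y": -0.5,"z": -0.6,"wx": 0,"wy": 0,"wz": 0,"fingers": 1},
  {"x": 0,"y": -0.4,"z": -0.8,"wx": 0,"wy": 0,"wz": 0,"fingers": 1},
  {"x": 0,"y": 0,"z": 0,"wx": 0,"wy": 0,"wz": 0,"fingers": 1},
  {"x": 0,"y": 0,"z": 0,"wx": 0,"wy": 0,"wz": 0,"fingers": 1},
  {"x": 0,"y": 0,"z": 0,"wx": 0,"wy": 0,"wz": 0,"fingers": 1},
  {"x": 0,"y": 0.2,"z": 0,"wx": 0,"wy": 0,"wz": 0,"fingers": 1},
])

```text
clock: 6.05
tool_pos: [0.5363, 0.1326, 0.0837]
orientation: [-2.256, -2.183, -0.003]
ft_force: [0.5, 4.0, -3.9]
finger_gap: 0.006
finger_force: 2.0
```

```bash
cat > e.py <<'E'
from h import *
s=bot.read_state();print(s["clock"],s["tool_pos"],s["ft_force"])
c=cam("scene");cv2.imwrite("pics/s2.png",cv2.resize(c["pixels"][100:230,230:440,::-1],None,fx=3.5,fy=3.5))
E
python3 e.py
```

```text
6.05 [0.5363 0.1326 0.0837] [ 0.4819  3.9672 -3.8519]
```

View pics/s2.png

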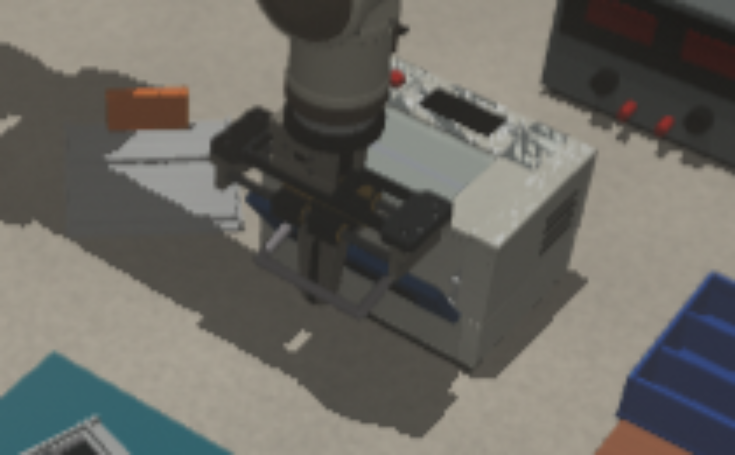

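The crop shows the flap about 40° open with the closed fingers inside the bar (~315,290). I lift out and press the flap's inner face down.

Call:
apply_moves([
  {"x": 0,"y": 0.3,"z": 0,"wx": 0,"wy": 0,"wz": 0,"fingers": 1},
  {"x": 0,"y": 0,"z": 3.5,"wx": 0,"wy": 0,"wz": 0,"fingers": 1},
  {"x": 0,"y": 0,"z": 4,"wx": 0,"wy": 0,"wz": 0,"fingers": 1},
  {"x": 0,"y": 0,"z": 0,"wx": 0,"wy": 0,"wz": 0,"fingers": 1},
  {"x": 0,"y": 2.5,"z": 0,"wx": 0,"wy": 0,"wz": 0,"fingers": 1},
  {"x": 0,"y": 0,"z": 0,"wx": 0,"wy": 0,"wz": 0,"fingers": 1},
  {"x": 0,"y": 0,"z": -2,"wx": 0,"wy": 0,"wz": 0,"fingers": 1},
  {"x": 0,"y": 0,"z": -2,"wx": 0,"wy": 0,"wz": 0,"fingers": 1},
])

```text
clock: 7.1
tool_pos: [0.5376, 0.1544, 0.1207]
orientation: [2.25, 2.181, -0.009]
ft_force: [-4.5, -19.5, 23.4]
finger_gap: 0.004
finger_force: 11.1
```

Call:
apply_moves([
  {"x": 0,"y": 0,"z": -1,"wx": 0,"wy": 0,"wz": 0,"fingers": 1},
  {"x": 0,"y": 0,"z": -1,"wx": 0,"wy": 0,"wz": 0,"fingers": 1},
  {"x": 0,"y": 0,"z": -1,"wx": 0,"wy": 0,"wz": 0,"fingers": 1},
  {"x": 0,"y": 0,"z": -1,"wx": 0,"wy": 0,"wz": 0,"fingers": 1},
  {"x": 0,"y": -0.5,"z": -0.7,"wx": 0,"wy": 0,"wz": 0,"fingers": 1},
  {"x": 0,"y": -0.5,"z": 0,"wx": 0,"wy": 0,"wz": 0,"fingers": 1},
  {"x": 0,"y": 0,"z": 0,"wx": 0,"wy": 0,"wz": 0,"fingers": 1},
  {"x": 0,"y": 0,"z": 0,"wx": 0,"wy": 0,"wz": 0,"fingers": 1},
])

```text
clock: 8.1
tool_pos: [0.5367, 0.1489, 0.0724]
orientation: [2.258, 2.184, 0.0]
ft_force: [0.9, 0.3, 0.0]
finger_gap: 0.008
finger_force: 0.0
```

Call:
apply_moves([
  {"x": 0,"y": 0,"z": -0.4,"wx": 0,"wy": 0,"wz": 0,"fingers": 1},
  {"x": 0,"y": 0,"z": -0.3,"wx": 0,"wy": 0,"wz": 0,"fingers": 1},
  {"x": 0,"y": 0,"z": -0.3,"wx": 0,"wy": 0,"wz": 0,"fingers": 1},
  {"x": 0,"y": 0,"z": 0,"wx": 0,"wy": 0,"wz": 0,"fingers": 1},
  {"x": 0,"y": 0,"z": 0,"wx": 0,"wy": 0,"wz": 0,"fingers": 1},
  {"x": 0,"y": 0,"z": 0,"wx": 0,"wy": 0,"wz": 0,"fingers": 1},
  {"x": 0,"y": 0,"z": 0,"wx": 0,"wy": 0,"wz": 0,"fingers": 1},
  {"x": 0,"y": 0,"z": 0,"wx": 0,"wy": 0,"wz": 0,"fingers": 1},
])

```text
clock: 9.1
tool_pos: [0.5372, 0.1489, 0.0643]
orientation: [2.257, 2.185, -0.0]
ft_force: [-5.9, -1.7, 15.0]
finger_gap: 0.002
finger_force: 7.4
```

Call:
apply_moves([
  {"x": 0,"y": 0,"z": 5,"wx": 0,"wy": 0,"wz": 0,"fingers": 1},
  {"x": -0.5,"y": -3,"z": 5,"wx": 0,"wy": 0,"wz": 10.7,"fingers": 1},
  {"x": -1,"y": -5,"z": 5,"wx": 0,"wy": 0,"wz": 10.7,"fingers": 0},
  {"x": -1,"y": -6,"z": 5,"wx": 0,"wy": 0,"wz": 10.7,"fingers": 0},
  {"x": -1,"y": -6,"z": 0,"wx": 0,"wy": 0,"wz": 10.7,"fingers": 0},
  {"x": -1,"y": -5,"z": 0,"wx": 0,"wy": 0,"wz": 10.7,"fingers": 0},
  {"x": 0,"y": -3,"z": 0,"wx": 0,"wy": 0,"wz": 10.7,"fingers": 0},
  {"x": 0,"y": 0,"z": 0,"wx": 0,"wy": 0,"wz": 10.5,"fingers": 0},
])

```text
clock: 10.1
tool_pos: [0.4969, -0.1041, 0.2442]
orientation: [-0.519, -3.098, -0.0]
ft_force: [-0.0, 0.1, -0.3]
finger_gap: 0.501
finger_force: 0.0
```

Call:
apply_moves([
  {"x": 0,"y": 0,"z": 0,"wx": 0,"wy": 0,"wz": 0,"fingers": 0},
  {"x": 0,"y": 0,"z": 0,"wx": 0,"wy": 0,"wz": 0,"fingers": 0},
  {"x": 0,"y": 0,"z": 0,"wx": 0,"wy": 0,"wz": 0,"fingers": 0},
  {"x": 0,"y": 0,"z": 0,"wx": 0,"wy": 0,"wz": 0,"fingers": 0},
  {"x": 0,"y": 0,"z": 0,"wx": 0,"wy": 0,"wz": 0,"fingers": 0},
  {"x": 0,"y": 0,"z": 0,"wx": 0,"wy": 0,"wz": 0,"fingers": 0},
  {"x": 0,"y": 0,"z": 0,"wx": 0,"wy": 0,"wz": 0,"fingers": 0},
  {"x": 0,"y": 0,"z": 0,"wx": 0,"wy": 0,"wz": 0,"fingers": 0},
])

```text
clock: 11.1
tool_pos: [0.4973, -0.1022, 0.2447]
orientation: [0.523, 3.098, 0.0]
ft_force: [-0.6, 0.0, -0.3]
finger_gap: 0.499
finger_force: 0.0
```

```bash
cat > f.py <<'E'
from h import *
s=bot.read_state();print(s["clock"],s["tool_pos"],s["orientation"],s["q"],s["finger_gap"])
Rm=rot(s["orientation"]);print("tool y yaw",np.degrees(np.arctan2(Rm[1,1],Rm[0,1])),"z",Rm[:,2])
def rect(Q,l):
    if len(Q)<50: print(l,"none");return
    b=cv2.minAreaRect((Q[:,:2]*1000).astype(np.float32));print(l,len(Q),np.round(b[0],1),np.round(b[1],1),round(b[2],2),np.percentile(Q[:,2],[5,50,95]))
for n in("wrist","top"):
    c=cam(n)
    if n=="wrist": cv2.imwrite("pics/w3.png",c["pixels"][:,:,::-1])
    P=cloud(c,np.ones((420,560),bool))
    near=(abs(P[:,0]-.487)<.14)&(abs(P[:,1]+.137)<.14)
    if n=="wrist":
        rect(P[near&(P[:,2]>.043)&(P[:,2]<.056)],"plate top")
        rect(P[near&(P[:,2]>.0065)&(P[:,2]<.05)],"tray")
    for l in("tray","phone","tray_grip"):
        for r in models.regions_of(l,n):
            if r["conf"]>.4: rect(cloud(c,r["region"]),n+l)
    if n=="top":
        f=P[(abs(P[:,0]-.537)<.11)&(P[:,1]>.08)&(P[:,1]<.205)]
        for y in np.arange(.11,.205,.01):
            k=f[abs(f[:,1]-y)<.005];print(round(y,3),len(k),np.percentile(k[:,2],[5,50,95]))
E
python3 f.py
```

```text
11.1 [ 0.4973 -0.1022  0.2447] [0.5232 3.0977 0.    ] [-0.4412 -0.0381  1.7429  0.      1.4368 -1.6773] 0.49926173689676356
tool y yaw 70.82735984503091 z [ 0.  0. -1.]
plate top 821 [ 465.9 -203.8] [12.6 79.1] 73.6 [0.0454 0.0488 0.0502]
tray 11075 [ 468.2 -176.3] [261.  176.8] 72.87 [0.0077 0.0133 0.0481]
wristtray 11446 [ 487. -139.] [178.5 169.6] 73.39 [0.004  0.0057 0.0482]
wristphone 7271 [ 497.4 -110.7] [ 77.2 148.8] 73.76 [0.0118 0.0135 0.0149]
wristtray_grip 11239 [ 489.6 -133.2] [165.9 169.3] 73.33 [0.004  0.0057 0.0482]
toptray 721 [ 440.8 -121.7] [167.9  87.3] 69.9 [0.0018 0.0083 0.0494]
toptray 3919 [271.6 244.2] [167.5 164.1] 40.77 [0.0001 0.0058 0.0271]
topphone 723 [ 458.6 -104. ] [79.7 69.3] 73.5 [0.009  0.0153 0.0213]
toptray_grip 3939 [269.2 247. ] [170.1 172.3] 40.71 [0.0001 0.0058 0.0297]
toptray_grip 586 [ 443.7 -122.3] [164.1  76.8] 70.82 [0.0022 0.0081 0.0488]
0.11 324 [-0.004   0.0012  0.0214]
0.12 302 [-0.0035  0.006   0.0411]
0.13 502 [-0.0033  0.0569  0.0687]
0.14 314 [0.0017 0.0647 0.0697]
0.15 303 [0.003  0.0649 0.0697]
0.16 307 [0.0006 0.0646 0.0696]
0.17 316 [0.0015 0.0644 0.0705]
0.18 299 [0.0024 0.0645 0.0695]
0.19 309 [0.0015 0.0648 0.0696]
0.2 417 [0.0021 0.0657 0.1493]
```

View pics/w3.png

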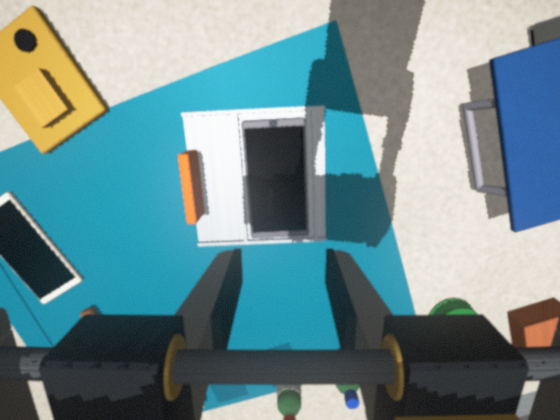

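The picture shows the phone tray intact (plate ~188,185; phone ~275,180) and the flap level at right (~530,140), with depth confirming 65 mm. I align over the plate and descend.

Call:
apply_moves([
  {"x": -1.5,"y": -5,"z": -2,"wx": 0,"wy": 0,"wz": 2.6,"fingers": 0},
  {"x": -1.6,"y": -5.2,"z": -3,"wx": 0,"wy": 0,"wz": 0,"fingers": 0},
  {"x": 0,"y": 0,"z": -5,"wx": 0,"wy": 0,"wz": 0,"fingers": 0},
  {"x": 0,"y": 0,"z": -4,"wx": 0,"wy": 0,"wz": 0,"fingers": 0},
  {"x": 0,"y": 0,"z": -2,"wx": 0,"wy": 0,"wz": 0,"fingers": 0},
  {"x": 0,"y": 0,"z": 0,"wx": 0,"wy": 0,"wz": 0,"fingers": 0},
  {"x": 0,"y": 0,"z": 0,"wx": 0,"wy": 0,"wz": 0,"fingers": 0},
  {"x": 0,"y": 0,"z": 0,"wx": 0,"wy": 0,"wz": 0,"fingers": 0},
])

```text
clock: 12.5
tool_pos: [0.4673, -0.2049, 0.0862]
orientation: [0.452, 3.106, -0.002]
ft_force: [-0.1, 0.5, -0.0]
finger_gap: 0.501
finger_force: 0.0
```

Call:
apply_moves([
  {"x": -0.1,"y": 0.1,"z": -3,"wx": 0,"wy": 0,"wz": 0,"fingers": 0},
  {"x": 0,"y": 0,"z": -2.5,"wx": 0,"wy": 0,"wz": 0,"fingers": 0},
  {"x": 0,"y": 0,"z": -1.7,"wx": 0,"wy": 0,"wz": 0,"fingers": 0},
  {"x": 0,"y": 0,"z": 0,"wx": 0,"wy": 0,"wz": 0,"fingers": 0},
  {"x": 0,"y": 0,"z": 0,"wx": 0,"wy": 0,"wz": 0,"fingers": 1},
  {"x": 0,"y": 0,"z": 0,"wx": 0,"wy": 0,"wz": 0,"fingers": 1},
  {"x": 0,"y": 0,"z": 0,"wx": 0,"wy": 0,"wz": 0,"fingers": 1},
  {"x": 0,"y": 0,"z": 0,"wx": 0,"wy": 0,"wz": 0,"fingers": 1},
], squeeze=50)

```text
clock: 13.5
tool_pos: [0.4656, -0.2036, 0.0132]
orientation: [0.453, 3.108, -0.001]
ft_force: [-0.7, -0.9, 2.0]
finger_gap: 0.128
finger_force: 50.0
```

Call:
apply_moves([
  {"x": 0,"y": 0,"z": 0.5,"wx": 0,"wy": 0,"wz": 0,"fingers": 1},
  {"x": 0,"y": 0,"z": 1,"wx": 0,"wy": 0,"wz": 0,"fingers": 1},
  {"x": 0,"y": 0,"z": 2,"wx": 0,"wy": 0,"wz": 0,"fingers": 1},
  {"x": 0,"y": 0,"z": 2,"wx": 0,"wy": 0,"wz": 0,"fingers": 1},
  {"x": 0,"y": 0,"z": 1.5,"wx": 0,"wy": 0,"wz": 0,"fingers": 1},
  {"x": 0,"y": 0,"z": 0.7,"wx": 0,"wy": 0,"wz": 0,"fingers": 1},
  {"x": 0,"y": 0,"z": 0,"wx": 0,"wy": 0,"wz": 0,"fingers": 1},
  {"x": 0,"y": 0,"z": 0,"wx": 0,"wy": 0,"wz": 0,"fingers": 1},
])

```text
clock: 14.5
tool_pos: [0.4648, -0.2028, 0.0889]
orientation: [-0.452, -3.107, -0.001]
ft_force: [0.3, -0.4, -2.4]
finger_gap: 0.131
finger_force: 50.0
```

Call:
apply_moves([
  {"x": 0.6,"y": 2,"z": 0,"wx": 0,"wy": 0,"wz": 2,"fingers": 1},
  {"x": 1,"y": 3.5,"z": 0,"wx": 0,"wy": 0,"wz": 3,"fingers": 1},
  {"x": 1,"y": 4,"z": 0,"wx": 0,"wy": 0,"wz": 3,"fingers": 1},
  {"x": 1,"y": 4,"z": 0,"wx": 0,"wy": 0,"wz": 3,"fingers": 1},
  {"x": 1,"y": 3.5,"z": 0,"wx": 0,"wy": 0,"wz": 2,"fingers": 1},
  {"x": 1,"y": 3,"z": 0,"wx": 0,"wy": 0,"wz": 2,"fingers": 1},
  {"x": 1,"y": 2,"z": 0,"wx": 0,"wy": 0,"wz": 0,"fingers": 1},
  {"x": 0,"y": 0,"z": 0,"wx": 0,"wy": 0,"wz": 0,"fingers": 1},
])

```text
clock: 15.5
tool_pos: [0.531, 0.0179, 0.0888]
orientation: [-0.039, -3.14, -0.0]
ft_force: [-0.4, -0.2, -3.0]
finger_gap: 0.124
finger_force: 50.0
```

Call:
apply_moves([
  {"x": 0,"y": 0,"z": 0,"wx": 0,"wy": 0,"wz": 0,"fingers": 1},
  {"x": 0,"y": 0,"z": 0,"wx": 0,"wy": 0,"wz": 0,"fingers": 1},
  {"x": 0,"y": 0,"z": 0,"wx": 0,"wy": 0,"wz": 0,"fingers": 1},
  {"x": 0,"y": 0,"z": 0,"wx": 0,"wy": 0,"wz": 0,"fingers": 1},
  {"x": 0,"y": 0,"z": 0,"wx": 0,"wy": 0,"wz": 0,"fingers": 1},
  {"x": 0,"y": 0,"z": 0,"wx": 0,"wy": 0,"wz": 0,"fingers": 1},
  {"x": 0,"y": 0,"z": 0,"wx": 0,"wy": 0,"wz": 0,"fingers": 1},
  {"x": 0,"y": 0,"z": 0,"wx": 0,"wy": 0,"wz": 0,"fingers": 1},
])

```text
clock: 16.5
tool_pos: [0.5313, 0.0168, 0.0897]
orientation: [-0.043, -3.141, 0.0]
ft_force: [-0.3, -0.4, -3.7]
finger_gap: 0.13
finger_force: 50.0
```

```bash
cat > g.py <<'E'
from h import *
s=bot.read_state();print(s["clock"],s["tool_pos"],s["q"],s["finger_gap"])
Rm=rot(s["orientation"]);print("tool y yaw",np.degrees(np.arctan2(Rm[1,1],Rm[0,1])),"z",Rm[:,2])
u=np.array([.028,1,0]);v=np.array([-1,.028,0])
for n in("wrist","scene"):
    c=cam(n);cv2.imwrite(f"pics/{n}4.png",c["pixels"][:,:,::-1])
    for l in("phone","tray"):
        for r in models.regions_of(l,n):
            if r["conf"]<.4: continue
            Q=cloud(c,cv2.erode(r["region"].astype(np.uint8),np.ones((3,3)))>0)
            if len(Q)<200: continue
            m=np.median(Q[:,2]); K=Q[abs(Q[:,2]-m)<(.006 if l=="phone" else .012)]
            b=cv2.minAreaRect((K[:,:2]*1000).astype(np.float32))
            A=np.c_[K[:,:2]-K[:,:2].mean(0),np.ones(len(K))];p=np.linalg.lstsq(A,K[:,2],rcond=None)[0]
            print(n,l,round(r["conf"],2),np.round(b[0],1),np.round(b[1],1),round(b[2],2),"z",m,"slope",p, "std",np.std(K[:,2]-A@p))
E
python3 g.py
```

```text
16.5 [0.5313 0.0168 0.0897] [-0.1959  0.181   1.8329 -0.      1.1277 -1.7394] 0.12989981166371667
tool y yaw 88.43473042453995 z [-0. -0. -1.]
wrist phone 0.87 [526.2 115. ] [ 74.2 123.8] 88.48 z 0.0902200197543682 slope [0.0014 0.0048 0.0902] std 0.0007212342973951369
wrist tray 0.59 [522.5  92.7] [164.2 141.7] 88.34 z 0.08230347182063318 slope [-0.0092  0.0191  0.0832] std 0.002361003167505825
scene phone 0.61 [561.1 112.3] [ 72.4 100.1] 87.55 z 0.091585442469036 slope [-0.0028  0.0003  0.0916] std 0.0017483288494322795
scene tray 0.88 [254.4 226.7] [107.8 160.6] 40.38 z 0.00606174246918989 slope [0.0009 0.0103 0.006 ] std 0.0032582909653937485
scene tray 0.85 [566.8  87.3] [109.8 167.1] 2.33 z 0.08552947868553751 slope [-0.0013  0.0139  0.0852] std 0.003319692542173589
```

View pics/wrist4.png

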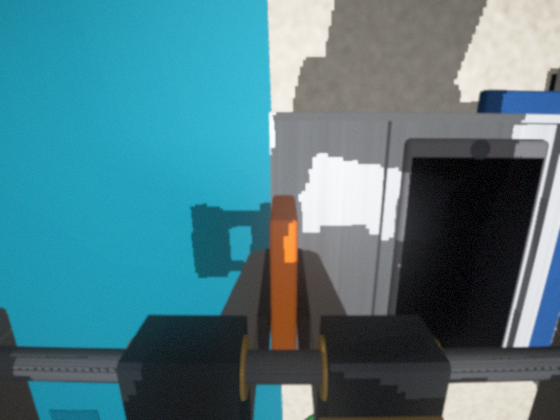

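The wrist picture shows the tray held level, with the phone in place (~470,240) and the orange plate between the pads (~285,270). I lower slightly and insert slowly.

Call:
apply_moves([
  {"x": 0.05,"y": 0.5,"z": -0.25,"wx": 0,"wy": 0,"wz": 0,"fingers": 1},
  {"x": 0.03,"y": 1,"z": 0,"wx": 0,"wy": 0,"wz": 0,"fingers": 1},
  {"x": 0.03,"y": 1,"z": 0,"wx": 0,"wy": 0,"wz": 0,"fingers": 1},
  {"x": 0.03,"y": 1,"z": 0,"wx": 0,"wy": 0,"wz": 0,"fingers": 1},
  {"x": 0.03,"y": 1,"z": 0,"wx": 0,"wy": 0,"wz": 0,"fingers": 1},
  {"x": 0.03,"y": 1,"z": 0,"wx": 0,"wy": 0,"wz": 0,"fingers": 1},
  {"x": 0,"y": 0,"z": 0,"wx": 0,"wy": 0,"wz": 0,"fingers": 1},
  {"x": 0,"y": 0,"z": 0,"wx": 0,"wy": 0,"wz": 0,"fingers": 1},
])

```text
clock: 17.8
tool_pos: [0.5333, 0.0716, 0.0872]
orientation: [0.043, 3.141, -0.0]
ft_force: [-0.4, 0.1, -3.3]
finger_gap: 0.127
finger_force: 50.0
```

Call:
apply_moves([
  {"x": 0.03,"y": 1,"z": 0,"wx": 0,"wy": 0,"wz": 0,"fingers": 1},
  {"x": 0.03,"y": 1,"z": 0,"wx": 0,"wy": 0,"wz": 0,"fingers": 1},
  {"x": 0.03,"y": 1,"z": 0,"wx": 0,"wy": 0,"wz": 0,"fingers": 1},
  {"x": 0.03,"y": 1,"z": 0,"wx": 0,"wy": 0,"wz": 0,"fingers": 1},
  {"x": 0.03,"y": 1,"z": 0,"wx": 0,"wy": 0,"wz": 0,"fingers": 1},
  {"x": 0.03,"y": 1,"z": 0,"wx": 0,"wy": 0,"wz": 0,"fingers": 1},
  {"x": 0,"y": 0.7,"z": 0,"wx": 0,"wy": 0,"wz": 0,"fingers": 1},
  {"x": 0,"y": 0,"z": 0,"wx": 0,"wy": 0,"wz": 0,"fingers": 1},
])

```text
clock: 18.8
tool_pos: [0.5351, 0.1392, 0.0871]
orientation: [-0.042, -3.141, 0.0]
ft_force: [-0.1, -0.4, -3.3]
finger_gap: 0.128
finger_force: 50.0
```

Call:
apply_moves([
  {"x": 0,"y": 0.3,"z": -0.1,"wx": 0,"wy": 0,"wz": 0,"fingers": 1},
  {"x": 0,"y": 0.2,"z": -0.1,"wx": 0,"wy": 0,"wz": 0,"fingers": 1},
  {"x": 0,"y": 0.2,"z": 0,"wx": 0,"wy": 0,"wz": 0,"fingers": 1},
  {"x": 0,"y": 0.2,"z": 0,"wx": 0,"wy": 0,"wz": 0,"fingers": 1},
  {"x": 0,"y": 0.1,"z": 0,"wx": 0,"wy": 0,"wz": 0,"fingers": 1},
  {"x": 0,"y": 0.1,"z": 0,"wx": 0,"wy": 0,"wz": 0,"fingers": 1},
  {"x": 0,"y": 0,"z": 0,"wx": 0,"wy": 0,"wz": 0,"fingers": 1},
  {"x": 0,"y": 0,"z": 0,"wx": 0,"wy": 0,"wz": 0,"fingers": 1},
])

```text
clock: 19.8
tool_pos: [0.5351, 0.1497, 0.0852]
orientation: [0.043, 3.141, -0.0]
ft_force: [0.1, 0.2, -3.6]
finger_gap: 0.124
finger_force: 50.0
```

Call:
apply_moves([
  {"x": 0,"y": 0.1,"z": 0,"wx": 0,"wy": 0,"wz": 0,"fingers": 1},
  {"x": 0,"y": 0.1,"z": 0,"wx": 0,"wy": 0,"wz": 0,"fingers": 1},
  {"x": 0,"y": 0,"z": 0,"wx": 0,"wy": 0,"wz": 0,"fingers": 1},
  {"x": 0,"y": 0,"z": -0.1,"wx": 0,"wy": 0,"wz": 0,"fingers": 1},
  {"x": 0,"y": 0,"z": 0,"wx": 0,"wy": 0,"wz": 0,"fingers": 1},
  {"x": 0,"y": 0,"z": 0,"wx": 0,"wy": 0,"wz": 0,"fingers": 1},
  {"x": 0,"y": 0,"z": 0,"wx": 0,"wy": 0,"wz": 0,"fingers": 1},
  {"x": 0,"y": 0,"z": 0,"wx": 0,"wy": 0,"wz": 0,"fingers": 1},
])

```text
clock: 20.8
tool_pos: [0.5352, 0.1503, 0.0844]
orientation: [-0.044, -3.141, 0.004]
ft_force: [-1.8, -6.5, -2.1]
finger_gap: 0.127
finger_force: 50.0
```

Call:
apply_moves([
  {"x": 0,"y": 0,"z": -0.1,"wx": 0,"wy": 0,"wz": 0,"fingers": 1},
  {"x": 0,"y": 0,"z": 0,"wx": 0,"wy": 0,"wz": 0,"fingers": 1},
  {"x": 0,"y": 0,"z": 0,"wx": 0,"wy": 0,"wz": 0,"fingers": 1},
  {"x": 0,"y": 0,"z": 0,"wx": 0,"wy": 0,"wz": 0,"fingers": 1},
  {"x": 0,"y": 0,"z": 0,"wx": 0,"wy": 0,"wz": 0,"fingers": 1},
  {"x": 0,"y": 0,"z": 0,"wx": 0,"wy": 0,"wz": 0,"fingers": 1},
  {"x": 0,"y": 0,"z": 0,"wx": 0,"wy": 0,"wz": 0,"fingers": 1},
  {"x": 0,"y": 0,"z": 0,"wx": 0,"wy": 0,"wz": 0,"fingers": 1},
])

```text
clock: 21.8
tool_pos: [0.5354, 0.1503, 0.0836]
orientation: [0.044, 3.141, -0.004]
ft_force: [-1.0, -6.3, -1.0]
finger_gap: 0.126
finger_force: 50.0
```

Call:
apply_moves([
  {"x": 0,"y": 0,"z": -0.1,"wx": 0,"wy": 0,"wz": 0,"fingers": 1},
  {"x": 0,"y": 0,"z": 0,"wx": 0,"wy": 0,"wz": 0,"fingers": 1},
  {"x": 0,"y": 0,"z": 0,"wx": 0,"wy": 0,"wz": 0,"fingers": 0.6},
  {"x": 0,"y": 0,"z": 0,"wx": 0,"wy": 0,"wz": 0,"fingers": 0.4},
  {"x": 0,"y": 0,"z": 0,"wx": 0,"wy": 0,"wz": 0,"fingers": 0.4},
  {"x": 0,"y": 0,"z": 1,"wx": 0,"wy": 0,"wz": 0,"fingers": 0.4},
  {"x": 0,"y": 0,"z": 2,"wx": 0,"wy": 0,"wz": 0,"fingers": 0.4},
  {"x": 0,"y": 0,"z": 4,"wx": 0,"wy": 0,"wz": 0,"fingers": 0.4},
])

```text
clock: 22.8
tool_pos: [0.5339, 0.1518, 0.1519]
orientation: [-0.043, -3.138, 0.0]
ft_force: [-0.1, -0.2, 0.1]
finger_gap: 0.3
finger_force: 0.0
```

Call:
apply_moves([
  {"x": 0,"y": 0,"z": 5,"wx": 0,"wy": 0,"wz": 0,"fingers": 0.4},
  {"x": 0,"y": -2,"z": 5,"wx": 0,"wy": 0,"wz": 0,"fingers": 0.4},
  {"x": -2,"y": -4,"z": 2,"wx": 0,"wy": 0,"wz": 0,"fingers": 0.4},
  {"x": -3,"y": -4,"z": 0,"wx": 0,"wy": 0,"wz": 0,"fingers": 0.4},
  {"x": -3,"y": -4,"z": 0,"wx": 0,"wy": 0,"wz": 0,"fingers": 0.4},
  {"x": -3,"y": -4,"z": 0,"wx": 0,"wy": 0,"wz": 0,"fingers": 0.4},
  {"x": 0,"y": -4,"z": 0,"wx": 0,"wy": 0,"wz": 0,"fingers": 0.4},
  {"x": 0,"y": -2,"z": 0,"wx": 0,"wy": 0,"wz": 0,"fingers": 0.4},
])

```text
clock: 23.8
tool_pos: [0.4249, -0.0899, 0.2732]
orientation: [0.046, 3.14, -0.001]
ft_force: [0.4, 0.3, -0.7]
finger_gap: 0.299
finger_force: 0.0
```

```bash
cat > k.py <<'E'
from h import *
s=bot.read_state();print(s["clock"],s["tool_pos"])
ctr=np.array([.5395,.288]);u=np.array([.028,1]);v=np.array([-1,.028])
for n in("top","scene"):
    c=cam(n)
    P=cloud(c,np.ones((420,560),bool));B=np.c_[(P[:,:2]-ctr)@u,(P[:,:2]-ctr)@v,P[:,2]]
    g=B[(B[:,0]>-.17)&(B[:,0]<-.10)&(abs(B[:,1])<.06)&(B[:,2]>.105)&(B[:,2]<.13)]
    print(n,"plate",len(g),np.percentile(g,[3,50,97],axis=0) if len(g) else "")
    t=B[(B[:,0]>-.135)&(B[:,0]<-.085)&(abs(B[:,1])<.1)&(B[:,2]>.07)&(B[:,2]<.1)]
    print("floor",len(t),np.percentile(t,[3,50,97],axis=0))
    f=B[(B[:,0]>-.15)&(B[:,0]<-.085)&(abs(abs(B[:,1])-.089)<.005)]
    print("flap strips z",np.percentile(f[:,2],[10,50,90]))
    cv2.imwrite(f"pics/{n}5.png",cv2.resize(c["pixels"][80:260,220:460,::-1] if n=="scene" else c["pixels"][150:300,90:360,::-1],None,fx=2.9,fy=2.9))
E
python3 k.py
```

```text
23.8 [ 0.4249 -0.0899  0.2732]
top plate 182 [[-0.1468 -0.037   0.107 ]
 [-0.1418  0.0009  0.12  ]
 [-0.1349  0.0368  0.1259]]
floor 1168 [[-0.132  -0.0796  0.0713]
 [-0.1073  0.0003  0.0772]
 [-0.0864  0.0784  0.0851]]
flap strips z [0.0607 0.0651 0.0689]
scene plate 175 [[-0.1468 -0.0405  0.1061]
 [-0.1432 -0.004   0.1176]
 [-0.1336  0.0349  0.1234]]
floor 420 [[-0.1339 -0.0837  0.0737]
 [-0.1046 -0.039   0.0781]
 [-0.0855  0.0782  0.0847]]
flap strips z [-0.0004  0.0478  0.0673]
```

View pics/scene5.png

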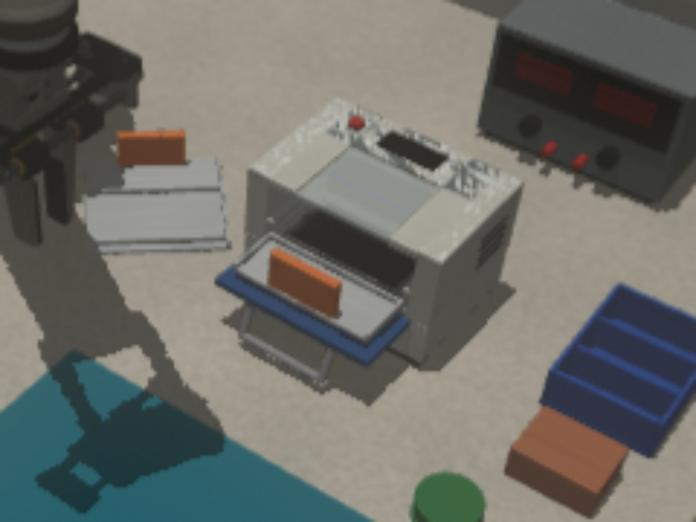

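View pics/top5.png

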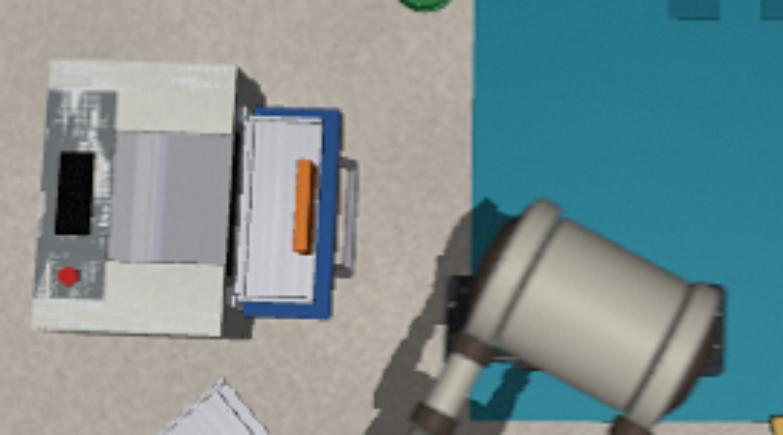

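The pictures show the flap level and the tray in the slot, plate outside (scene ~305,280; top ~303,205). The plate reads 4 mm short of home, within camera error, so I nudge it gently to be sure.

Call:
apply_moves([
  {"x": 3,"y": 5,"z": 0,"wx": 0,"wy": 0,"wz": 0,"fingers": 1},
  {"x": 3,"y": 5,"z": 0,"wx": 0,"wy": 0,"wz": 0,"fingers": 1},
  {"x": 3,"y": 5,"z": 0,"wx": 0,"wy": 0,"wz": 0,"fingers": 1},
  {"x": 2,"y": 3.7,"z": 0,"wx": 0,"wy": 0,"wz": 0,"fingers": 1},
  {"x": 0,"y": 0,"z": -5,"wx": 0,"wy": 0,"wz": 0,"fingers": 1},
  {"x": 0,"y": 0,"z": -5,"wx": 0,"wy": 0,"wz": 0,"fingers": 1},
  {"x": 0,"y": 0,"z": -3,"wx": 0,"wy": 0,"wz": 0,"fingers": 1},
  {"x": 0,"y": 0,"z": 0,"wx": 0,"wy": 0,"wz": 0,"fingers": 1},
])

```text
clock: 24.9
tool_pos: [0.5328, 0.1, 0.14]
orientation: [-0.041, -3.136, -0.001]
ft_force: [-0.7, 0.6, 0.3]
finger_gap: 0.006
finger_force: 0.0
```

Call:
apply_moves([
  {"x": 0.2,"y": 0,"z": -3,"wx": 0,"wy": 0,"wz": 0,"fingers": 1},
  {"x": 0,"y": 0,"z": -2,"wx": 0,"wy": 0,"wz": 0,"fingers": 1},
  {"x": 0,"y": 0,"z": 0,"wx": 0,"wy": 0,"wz": 0,"fingers": 1},
  {"x": 0,"y": 0.8,"z": 0,"wx": 0,"wy": 0,"wz": 0,"fingers": 1},
  {"x": 0,"y": 0.8,"z": 0,"wx": 0,"wy": 0,"wz": 0,"fingers": 1},
  {"x": 0,"y": 0.4,"z": 0,"wx": 0,"wy": 0,"wz": 0,"fingers": 1},
  {"x": 0,"y": 0,"z": 0,"wx": 0,"wy": 0,"wz": 0,"fingers": 1},
  {"x": 0,"y": 0,"z": 0,"wx": 0,"wy": 0,"wz": 0,"fingers": 1},
])

```text
clock: 25.9
tool_pos: [0.5371, 0.1187, 0.0922]
orientation: [0.043, 3.141, -0.0]
ft_force: [0.1, -0.6, -0.0]
finger_gap: -0.001
finger_force: 0.0
```

Free so far, so I continue in small steps until I feel the stop.

Call:
apply_moves([
  {"x": 0,"y": 0.2,"z": 0,"wx": 0,"wy": 0,"wz": 0,"fingers": 1},
  {"x": 0,"y": 0.2,"z": 0,"wx": 0,"wy": 0,"wz": 0,"fingers": 1},
  {"x": 0,"y": 0.2,"z": 0,"wx": 0,"wy": 0,"wz": 0,"fingers": 1},
  {"x": 0,"y": 0,"z": 0,"wx": 0,"wy": 0,"wz": 0,"fingers": 1},
  {"x": 0,"y": 0,"z": 0,"wx": 0,"wy": 0,"wz": 0,"fingers": 1},
  {"x": 0,"y": 0,"z": 0,"wx": 0,"wy": 0,"wz": 0,"fingers": 1},
  {"x": 0,"y": 0,"z": 0,"wx": 0,"wy": 0,"wz": 0,"fingers": 1},
  {"x": 0,"y": 0,"z": 0,"wx": 0,"wy": 0,"wz": 0,"fingers": 1},
])

```text
clock: 26.9
tool_pos: [0.5371, 0.1247, 0.0922]
orientation: [-0.043, -3.141, 0.0]
ft_force: [0.4, -0.2, 0.9]
finger_gap: 0.006
finger_force: 0.0
```

Call:
apply_moves([
  {"x": 0,"y": 0.1,"z": 0,"wx": 0,"wy": 0,"wz": 0,"fingers": 1},
  {"x": 0,"y": 0.1,"z": 0,"wx": 0,"wy": 0,"wz": 0,"fingers": 1},
  {"x": 0,"y": 0.1,"z": 0,"wx": 0,"wy": 0,"wz": 0,"fingers": 1},
  {"x": 0,"y": 0,"z": 0,"wx": 0,"wy": 0,"wz": 0,"fingers": 1},
  {"x": 0,"y": 0,"z": 0,"wx": 0,"wy": 0,"wz": 0,"fingers": 1},
  {"x": 0,"y": 0,"z": 0,"wx": 0,"wy": 0,"wz": 0,"fingers": 1},
  {"x": 0,"y": 0,"z": 0,"wx": 0,"wy": 0,"wz": 0,"fingers": 1},
  {"x": 0,"y": 0,"z": 0,"wx": 0,"wy": 0,"wz": 0,"fingers": 1},
])

```text
clock: 27.9
tool_pos: [0.5371, 0.1277, 0.0922]
orientation: [0.043, 3.141, -0.0]
ft_force: [0.3, 0.1, 0.5]
finger_gap: 0.003
finger_force: 0.0
```

Call:
apply_moves([
  {"x": 0,"y": 0.1,"z": 0,"wx": 0,"wy": 0,"wz": 0,"fingers": 1},
  {"x": 0,"y": 0.1,"z": 0,"wx": 0,"wy": 0,"wz": 0,"fingers": 1},
  {"x": 0,"y": 0.1,"z": 0,"wx": 0,"wy": 0,"wz": 0,"fingers": 1},
  {"x": 0,"y": 0,"z": 0,"wx": 0,"wy": 0,"wz": 0,"fingers": 1},
  {"x": 0,"y": 0,"z": 0,"wx": 0,"wy": 0,"wz": 0,"fingers": 1},
  {"x": 0,"y": 0,"z": 0,"wx": 0,"wy": 0,"wz": 0,"fingers": 1},
  {"x": 0,"y": 0,"z": 0,"wx": 0,"wy": 0,"wz": 0,"fingers": 1},
  {"x": 0,"y": 0,"z": 0,"wx": 0,"wy": 0,"wz": 0,"fingers": 1},
])

```text
clock: 28.9
tool_pos: [0.5371, 0.1292, 0.0922]
orientation: [-0.043, -3.141, 0.005]
ft_force: [-0.5, -6.0, 0.5]
finger_gap: 0.001
finger_force: 3.4
```

The stop is felt at 6 N, so the tray is home. I retreat and hand in after a quick numeric check.

Call:
apply_moves([
  {"x": 0,"y": -1.5,"z": 0,"wx": 0,"wy": 0,"wz": 0,"fingers": 1},
  {"x": 0,"y": -1.5,"z": 3,"wx": 0,"wy": 0,"wz": 0,"fingers": 1},
  {"x": 0,"y": -2,"z": 6,"wx": 0,"wy": 0,"wz": 0,"fingers": 1},
  {"x": -2,"y": -5,"z": 6,"wx": 0,"wy": 0,"wz": 0,"fingers": 1},
  {"x": -3,"y": -5,"z": 3,"wx": 0,"wy": 0,"wz": 0,"fingers": 1},
  {"x": -3,"y": -5,"z": 0,"wx": 0,"wy": 0,"wz": 0,"fingers": 1},
  {"x": 0,"y": 0,"z": 0,"wx": 0,"wy": 0,"wz": 0,"fingers": 1},
  {"x": 0,"y": 0,"z": 0,"wx": 0,"wy": 0,"wz": 0,"fingers": 1},
])

```text
clock: 29.9
tool_pos: [0.4631, -0.0553, 0.2565]
orientation: [0.044, 3.141, 0.001]
ft_force: [-0.0, 0.7, -0.8]
finger_gap: 0.004
finger_force: 0.0
```

```bash
cat >> k.py <<'E'
c=cam("top")
for r in models.regions_of("phone","top"): Q=cloud(c,r["region"]);print("phone?",round(r["conf"],2),r["at"],np.median(Q,axis=0) if len(Q) else 0)
E
python3 k.py && python3 -c "
from station import bot; print(bot.hand_in())"
```

```text
29.9 [ 0.4631 -0.0553  0.2565]
top plate 183 [[-0.1468 -0.038   0.1067]
 [-0.1418 -0.0011  0.1199]
 [-0.1348  0.0365  0.1245]]
floor 1174 [[-0.1322 -0.08    0.0714]
 [-0.1076  0.0001  0.0773]
 [-0.0861  0.0774  0.0848]]
flap strips z [0.0603 0.0651 0.0692]
scene plate 179 [[-0.1477 -0.0411  0.1061]
 [-0.1435 -0.0048  0.1178]
 [-0.1344  0.0334  0.1237]]
floor 422 [[-0.133  -0.0837  0.0736]
 [-0.1043 -0.0384  0.0778]
 [-0.0856  0.0788  0.0857]]
flap strips z [-0.0014  0.0619  0.0769]
phone? 0.6 [219.9, 168.8] [0.5401 0.2126 0.085 ]
the job is handed in; nothing more can be done
None
```

The job is handed in: the flap is level, and the tray is released on the rails and was felt against the back stop at about 6 N. The phone was flat in place just before insertion but is hidden inside the box now, so I couldn't confirm it at the end; the judge's verdict wasn't shown.

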